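# Clear the stone section and hold the loupe in focus over its crystal

### The job

With the scraper block, and not with the gripper or the loupe, wipe all three loose chips off the stone slab onto the bench, then stand the scraper back upright on the bench, off the slab. Then pick up the loupe and finish holding it level and still, with its lens centred over the crystal inlaid in the slab and at the height shown by the brass pointer on the post; do not put it down, the program ends while the gripper holds it. Do not shift the pointer or knock the jar, the burner and the cork stopper.

Things in the scene. Friction and masses are not known exactly. Their poses are not given: they have to be found in the camera images.
- slab: Pale stone slab on a dark plinth, fixed. Flat top 100 mm (x) by 150 mm (y), 40 mm above the bench. Origin: centre of its underside, at bench height; z up; turned up to 20 degrees. Beyond its far (+x) side, 115 mm from the origin, stands a steel post 12 mm thick, 206 mm tall, on a foot plate 6 mm thick, out to x = 135 mm, 60 mm wide. Both y ends are free.
- crystal: Flat dark-red hexagonal crystal 24 mm across, inlaid flush in the slab's top (it is no obstacle); it may lie anywhere near the middle of the slab, partly under chips at the start. Origin: its centre, at the slab's top (40 mm above the bench). Fixed to the slab.
- pointer_tip (a point): Tip of the level brass pointer that marks the focal height; it points from its collar (24 mm across) on the post towards the slab. 75 mm from the slab's origin along its +x, y = 0, and 80 to 140 mm above the slab's top: read it, it differs each time. Held on the post by friction; leave it so. Axes as the slab's, z up.
- chip1: Loose dark slate chip, about 20 x 16 x 11 mm, 12 g, on the slab. Origin: centre of its underside.
- chip2: Loose dark slate chip, about 22 x 15 x 10 mm, 12 g, on the slab. Origin: centre of its underside.
- chip3: Loose dark slate chip, about 18 x 18 x 12 mm, 12 g, on the slab. Origin: centre of its underside.
- scraper: Wooden scraper block with a black rubber foot, standing on the bench on one side of the slab (left or right): 110 mm wide (its x), 24 mm thick (its y; the rubber foot, the lowest 12 mm, is 20 mm thick), 60 mm tall (its z, up), about 130 g. Grip it across its thickness. Origin: centre of its underside.
- loupe: Hand loupe lying flat on the bench on the other side of the slab from the scraper, about 80 g. Black handle 84 x 16 x 24 mm (length, width, height), then a steel ring 62 mm across, 12 mm high, undersides flush. Origin: centre of the handle's underside; x along the handle to the lens (centre at x = 85 mm), y across, z up, square to the lens.
- loupe_lens (a point): Centre of the loupe's lens, 85 mm from the loupe's origin along its x and 6 mm above its underside; axes as the loupe's.
- jar: Bystander: glass jar with a blue lid, 64 mm across, 85 mm tall; origin at the centre of its underside. Leave it where it is.
- burner: Bystander: round metal spirit burner with a cap, 76 mm across, 85 mm tall; origin at the centre of its underside. Leave it where it is.
- stopper: Bystander: tapered cork stopper, up to 42 mm across, 35 mm tall; origin at the centre of its underside. Leave it where it is.
There are look-alikes about, which are no part of the job. There is more than one size of the scraper; the job needs the smaller.

How it is judged:
On the way, in this order (a step that is already met when the one before it is completed fails the run):
1. all three chips are off the slab, on the bench (height (world z) of chip1 between -0.05 and 0.034 m and height (world z) of chip2 between -0.05 and 0.034 m and height (world z) of chip3 between -0.05 and 0.034 m), for 0.1 s.
2. the scraper stands upright on the bench, off the slab, let go (height (world z) of scraper between -0.02 and 0.03 m and angle between scraper's own z axis and vertical below 0.3 rad and contact force between the fingers and scraper below 0.05 N and linear speed of scraper below 0.03 m/s), for 0.2 s.
At the end, for the whole second after the job is handed in: Chips off the slab, on the bench; scraper upright (0.3 rad) on the bench, let go; the gripper alone holds the loupe still, level within 0.12 rad, lens centre within 12 mm of the crystal's centre seen from above and 8 mm of the pointer tip's height (all of step 1 and all of step 2 and contact force between the fingers and loupe above 1 N and contact force between loupe and slab below 0.05 N and contact force between loupe and scraper below 0.05 N and horizontal distance between loupe_lens and crystal below 0.012 m and z of loupe_lens in the frame of pointer_tip between -0.008 and 0.008 m and angle between loupe's own z axis and vertical below 0.12 rad and linear speed of loupe below 0.02 m/s and angular speed of loupe below 0.2 rad/s); the arm keeps its last pose, push and grip.
It fails at once if the gripper or arm pushes a chip that is on the slab ((contact force between the fingers and chip1 above 0.3 N and height (world z) of chip1 above 0.034 m) or (contact force between the arm and chip1 above 0.3 N and height (world z) of chip1 above 0.034 m) or (contact force between the fingers and chip2 above 0.3 N and height (world z) of chip2 above 0.034 m) or (contact force between the arm and chip2 above 0.3 N and height (world z) of chip2 above 0.034 m) or (contact force between the fingers and chip3 above 0.3 N and height (world z) of chip3 above 0.034 m) or (contact force between the arm and chip3 above 0.3 N and height (world z) of chip3 above 0.034 m)).
It fails at once if the loupe is used to push a chip that is on the slab ((contact force between loupe and chip1 above 0.3 N and height (world z) of chip1 above 0.034 m) or (contact force between loupe and chip2 above 0.3 N and height (world z) of chip2 above 0.034 m) or (contact force between loupe and chip3 above 0.3 N and height (world z) of chip3 above 0.034 m)).
It fails at once if the pointer is shifted by more than 5 mm (distance of pointer_tip from where it was at the start of the episode above 0.005 m).
It fails at once if the jar, the burner or the stopper is shifted by more than 25 mm or tipped over (distance of any of jar, burner, stopper from where it was at the start of the episode above 0.025 m or angle between any of jar, burner, stopper's own z axis and vertical above 0.4 rad).
It also fails if it takes over 70 s, if anything falls off the work surface, if the arm or the gripper's body presses on something with over 40 N, if the wrist force passes 120 N, or if a joint passes its speed limit or range.

### The arm

A 7-joint arm with a two-finger parallel gripper is mounted at the origin on the work surface. World frame = base frame: x ahead of the robot, y to its left, z up, the work surface at z = 0. Lengths are in m, angles in rad, forces in N, time in s.
With the tool pointing down it reaches from about 0.425 to 0.825 m from the base axis. Payload 3.6 kg.
Tool frame: the origin (TCP) lies at the very end of the fingers, on their centre line; the grasp point (between the pads) lies 19 mm behind it; z points along the fingers, y is the line along which they close (so a half turn about z gives the same grasp; the last joint's range is limited). The gripper opens to 85 mm and grips with 20 to 120 N. Pads are 22 mm wide; open, the fingers measure 114 mm over their backs; the gripper's body (76 mm by 85 mm) begins 54 mm behind the grasp point. The pads swing forward as they close: fully open they stand 13 mm farther back than shut.
Start: joints at [-1.278, 0.615, -0.013, 1.423, 0.008, 1.103, -0.04], TCP at [0.204, 0.617, 0.231] pointing down, gripper open.
Joint ranges: [-3.12, 3.12], [-0.3, 2.06], [-1.34, 1.32], [0.26, 2.42], [-1.36, 4.5], [0.01, 1.98], [-2.84, 2.84]. Speed limits (rad/s): [2.79, 2.79, 3.14, 3.14, 3.14, 3.14, 3.14].

### API

Orientations are given as a rotation vector (axis times angle).
In Python, from cell import robot gives the robot as it stands. Calls block until the motion is done:
- robot.move_to(position, orientation): joint-space move of the TCP to a pose.
- robot.move_l(position, max_speed=0.15, rotation=None, stop_force=None): straight line of the TCP; rotation=None keeps the orientation; max_speed is the mean speed in m/s. With stop_force (N) it stops when the force on the tool has changed by that much, and returns True; else False.
- robot.goto_joints(angles): joint-space move.
- robot.grip(opening, squeeze=None): opening from 0.0 (shut) to 1.0 (fully open); squeeze is the grip in N (None keeps the last); returns when the fingers have stopped.
- robot.dwell(seconds).
- robot.solve_ik(position, orientation): joint angles nearest the present ones, or None.
- robot.sense(): the state.
- robot.grab_frame(name): name is "scene" or "top"; returns a dict with "image" (480x640x3 uint8, blue, green, red), "fx", "fy", "cx", "cy" (pixels), "R" (3x3) and "t" (3): a world point X has camera coordinates R X + t. Camera axes: x right, y down, z forward; pixel columns grow to the right and rows downward; lengths in m; the calibration is good to about 2 mm. A picture is of the moment at which its call begins. There is no depth.
A pose or a line that the arm cannot do raises robot.MotionError and nothing moves.
- robot.job_done(): hands the job in; it is judged then, once.
Trained networks look in a picture, given as the dict that the camera call returned (one of the last four; its "shot" number tells which), for a name from the list of things; names that differ only in an ending like _2 or _b are one class to them, and where a whole thing is asked for, a point or a joint stands for the part that bears it (a point fixed in the world has none). Each returns a list of dicts, best first, with "confidence" (0 to 1); they miss things now and then, are a little off and sometimes report something else, mostly with a low value. They report only what shows in the picture. A call takes as long as a camera call. They do not tell look-alikes from the thing itself.
- robot.trace(thing, picture): "region" (480x640 bool, what is visible of it) and "extent" ([left, top, width, height] as shares, 0 to 1, of the picture: columns of its width, rows of its height, round what is visible of it).
- robot.spot_point(thing, picture): "xy" ([column, row] as shares, 0 to 1, of the picture: columns of its width, rows of its height: a listed point, or the origin of a listed thing).
The state is a dict: "clock": time; "q": joint angles; "dq": joint speeds; "joint_torque": joint torques, N m; "eef_pos": TCP position; "eef_rot": TCP orientation; "force": force on the tool from outside, world axes, zero at the start; "torque": the same for the moment, N m; "gripper_width": opening from 0.0 (shut) to 1.0 (fully open); "finger_force": force on a finger pad.
Only numpy, scipy, OpenCV 4.12 (cv2) and the standard library are available. Lean on these libraries where they do the work, as an engineer would, in place of code of your own. Each camera call takes 0.05 s, during which the arm holds its last target. There are 200 camera calls.

## Working session

There is one attempt and no reset: what is moved stays moved. The work goes in short steps, each a Python script; the robot and the scene stay as the last script left them, time stands still between calls to the robot, and variables do not carry over. Pictures are saved under pics/ and viewed, at most 10 in all, crops included, and the job is handed in when it is done.

```bash
ls; mkdir -p pics; cat > h.py <<'E'
import numpy as np, cv2
from cell import robot
def px(f,xy): return np.array([xy[0]*640,xy[1]*480])
def ray(f,p):
    R=np.array(f["R"]);t=np.array(f["t"]);o=-R.T@t
    d=R.T@np.array([(p[0]-f["cx"])/f["fx"],(p[1]-f["cy"])/f["fy"],1]);return o,d
def atz(f,p,z):
    o,d=ray(f,p);return o+d*(z-o[2])/d[2]
def proj(f,X):
    c=np.array(f["R"])@np.array(X)+np.array(f["t"]);return np.array([f["fx"]*c[0]/c[2]+f["cx"],f["fy"]*c[1]/c[2]+f["cy"]])
def tri(f,p,g,q):
    o1,d1=ray(f,p);o2,d2=ray(g,q)
    A=np.c_[d1,-d2];s=np.linalg.lstsq(A,o2-o1,rcond=None)[0]
    a=o1+s[0]*d1;b=o2+s[1]*d2;return (a+b)/2,np.linalg.norm(a-b)
E
python3 - <<'E'
from h import *
np.set_printoptions(precision=4,suppress=True)
F={n:robot.grab_frame(n) for n in("scene","top")}
for n,f in F.items():
    cv2.imwrite(f"pics/{n}0.png",f["image"]); print(n,"cam",-np.array(f["R"]).T@f["t"])
Z=dict(slab=0,crystal=.04,pointer_tip=.14,chip1=.04,chip2=.04,chip3=.04,scraper=0,loupe=0,loupe_lens=.006,jar=0,burner=0,stopper=0)
for k,z in Z.items():
    for n,f in F.items():
        for r in robot.spot_point(k,f)[:4]:
            p=px(f,r["xy"]);print(k,n,round(r["confidence"],2),p.round(),atz(f,p,z)[:2])
print(robot.sense()["eef_rot"])
E
```

```text
pics
scene cam [1.1507 0.4629 0.9369]
top cam [0.394  0.0002 1.0067]
slab scene 0.56 [274. 261.] [ 0.5486 -0.0299]
slab scene 0.45 [439. 337.] [0.5177 0.3212]
slab top 0.65 [338. 241.] [ 0.544  -0.0346]
crystal scene 0.4 [257. 240.] [ 0.5496 -0.0682]
crystal top 0.42 [356. 233.] [ 0.5535 -0.0689]
pointer_tip scene 0.76 [249. 239.] [ 0.6236 -0.0217]
pointer_tip scene 0.49 [195. 186.] [ 0.5771 -0.1903]
pointer_tip top 0.51 [336. 193.] [ 0.6111 -0.0263]
chip1 scene 0.65 [261. 234.] [ 0.5335 -0.0722]
chip1 scene 0.58 [285. 261.] [0.5611 0.009 ]
chip1 scene 0.46 [290. 236.] [ 0.5039 -0.0222]
chip1 top 0.54 [314. 229.] [0.5617 0.0138]
chip1 top 0.48 [332. 254.] [ 0.5118 -0.0204]
chip1 top 0.45 [358. 242.] [ 0.5346 -0.0714]
chip1 top 0.4 [154. 182.] [0.6627 0.3381]
chip2 scene 0.65 [261. 234.] [ 0.5335 -0.0722]
chip2 scene 0.58 [285. 261.] [0.5611 0.009 ]
chip2 scene 0.46 [290. 236.] [ 0.5039 -0.0222]
chip2 top 0.54 [314. 229.] [0.5617 0.0138]
chip2 top 0.48 [332. 254.] [ 0.5118 -0.0204]
chip2 top 0.45 [358. 242.] [ 0.5346 -0.0714]
chip2 top 0.4 [154. 182.] [0.6627 0.3381]
chip3 scene 0.65 
[... 454 characters left out ...]
0.57 [477. 272.] [ 0.4766 -0.3155]
loupe scene 0.59 [451. 302.] [0.4359 0.3039]
loupe scene 0.57 [326. 415.] [0.7607 0.2374]
loupe top 0.95 [178. 296.] [0.4345 0.294 ]
loupe top 0.67 [338. 192.] [ 0.6485 -0.035 ]
loupe_lens scene 0.67 [439. 334.] [0.518  0.3187]
loupe_lens scene 0.16 [286. 262.] [ 0.5407 -0.006 ]
loupe_lens top 0.74 [167. 252.] [0.525  0.3179]
jar scene 0.6 [114. 273.] [ 0.7535 -0.2668]
jar scene 0.26 [326. 417.] [0.7633 0.2385]
jar top 0.62 [444. 146.] [ 0.7449 -0.2621]
burner scene 0.75 [328. 416.] [0.7598 0.2414]
burner top 0.63 [213. 144.] [0.7563 0.2298]
stopper scene 0.68 [325. 415.] [0.7611 0.2359]
stopper top 0.74 [155. 182.] [0.6746 0.3495]
[-0.4986 -3.1017  0.0001]
```

View pics/scene0.png

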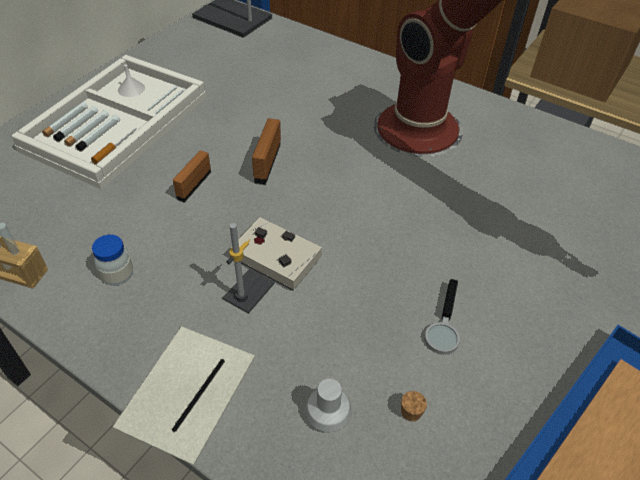

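View pics/top0.png

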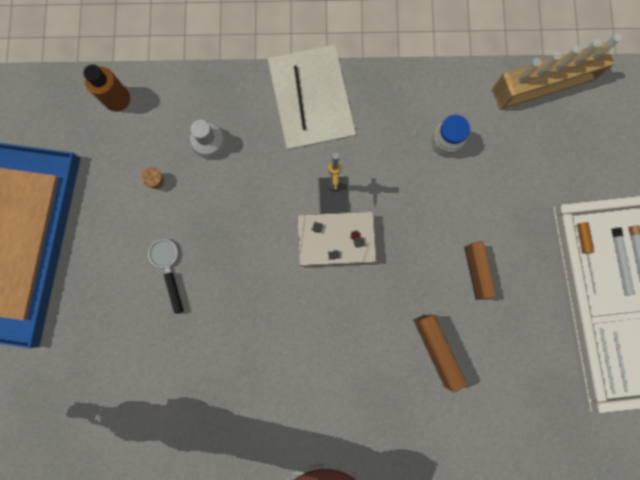

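The small block at scene (192,175), top (480,271) and the big one at scene (267,150), top (441,352) both look like the scraper. The small one should be the 110 mm one, so I'll check that by silhouette fit and one crop. The chips are at top (318,227), (334,254) and (359,242), and the red crystal peeks out at (356,236). The loupe is on the left at (168,275).

```bash
cat >> h.py <<'E'
from scipy.optimize import minimize
def box(lx,ly,z0,z1,cx=0): return np.array([[cx+sx*lx/2,sy*ly/2,z] for sx in(-1,1) for sy in(-1,1) for z in(z0,z1)])
def cyl(r,z0,z1,cx): return np.array([[cx+r*np.cos(a),r*np.sin(a),z] for a in np.linspace(0,6.28,24) for z in(z0,z1)])
def render(f,parts,p):
    m=np.zeros((1920,2560),np.uint8);c,s=np.cos(p[2]),np.sin(p[2])
    for P in parts:
        W=P@np.array([[c,s,0],[-s,c,0],[0,0,1]])+[p[0],p[1],0]
        q=np.array([proj(f,w) for w in W])*4+1.5
        cv2.fillConvexPoly(m,cv2.convexHull(q.round().astype(np.int32)),255)
    return cv2.resize(m,(640,480),interpolation=cv2.INTER_AREA)/255.
def fit(obs,parts,p0):
    def cost(p):
        e=0
        for f,m in obs:
            r=render(f,parts,p);e+=1-np.minimum(r,m).sum()/np.maximum(r,m).sum()
        return e/len(obs)
    best=None
    for dy in(-.15,.15):
        s=np.array(p0)+[[0,0,dy],[.012,0,dy],[0,.012,dy],[0,0,dy*-1]]
        r=minimize(cost,p0,method="Nelder-Mead",options=dict(initial_simplex=s,maxfev=110,xatol=2e-4,fatol=1e-4))
        if best is None or r.fun<best.fun:best=r
    return best.x,best.fun
def mask(f,thing,X,tol=25):
    q=proj(f,X)
    for r in robot.trace(thing,f):
        y,x=np.nonzero(r["region"])
        if len(x) and np.hypot(x.mean()-q[0],y.mean()-q[1])<tol: return r["region"].astype(float)
LOUPE=[box(.084,.016,0,.024),cyl(.031,0,.012,.085),box(.02,.006,0,.012,.047)]
E
python3 - <<'E'
from h import *
np.set_printoptions(precision=4,suppress=True)
S=robot.grab_frame("scene");T=robot.grab_frame("top")
def go(name,thing,parts,p0,zc,fs=(S,T)):
    obs=[(f,mask(f,thing,[p0[0],p0[1],zc])) for f in fs]; obs=[o for o in obs if o[1] is not None]
    for fsx in ([obs] + ([[o] for o in obs] if len(obs)>1 else [])):
        if fsx: print(name,len(fsx),*fit(fsx,parts,p0))
go("small","scraper",[box(.11,.024,0,.06)],[.475,-.311,.05],.03)
print("big as small");go("big","scraper",[box(.11,.024,0,.06)],[.32,-.22,.4],.03)
d=.085;go("loupe","loupe",LOUPE,[.435,.297,.25],.01)
# slab: pale top by colour, in both
for n,f in (("scene",S),("top",T)):
    im=f["image"].astype(int);q=proj(f,[.545,-.033,.04]).astype(int)
    m=((im.min(2)>140)).astype(np.uint8);w=np.zeros_like(m);w[q[1]-60:q[1]+60,q[0]-65:q[0]+65]=1;m&=w
    m=cv2.morphologyEx(m,cv2.MORPH_CLOSE,np.ones((11,11)))
    k,l,st,_=cv2.connectedComponentsWithStats(m);b=1+st[1:,4].argmax();print(n,"slabpix",st[b])
    globals()["m"+n]=(l==b).astype(float)
for o in ([(T,mtop)],[(S,mscene),(T,mtop)]): print("slab",*fit(o,[box(.1,.15,.039,.04)],[.545,-.033,.0]))
ps=px(S,robot.spot_point("pointer_tip",S)[0]["xy"]);pt=px(T,robot.spot_point("pointer_tip",T)[0]["xy"]);print("tip",ps,pt,tri(S,ps,T,pt))
print("jar/burner/stopper masks ok")
a=cv2.resize(S["image"][110:210,160:300],None,fx=4,fy=4,interpolation=cv2.INTER_CUBIC)[:300]
b=cv2.resize(S["image"][210:310,210:335],(500,400),interpolation=cv2.INTER_CUBIC)[:400]
a=cv2.resize(S["image"][110:210,165:285],(300,250),interpolation=cv2.INTER_CUBIC)
c=cv2.resize(T["image"][140:280,280:400],(300,350),interpolation=cv2.INTER_CUBIC)
v=np.zeros((600,800,3),np.uint8);v[:250,:300]=a;v[250:600,:300]=c;v[:400,300:]=b;cv2.imwrite("pics/crop1.png",v)
E
```

```text
small 2 [ 0.4773 -0.3091  0.1812] 0.09309497559782537
small 1 [ 0.4777 -0.3066  0.1986] 0.08725719082407579
small 1 [ 0.4772 -0.3097  0.1701] 0.08440184124790218
big as small
big 2 [ 0.3222 -0.2238  0.317 ] 0.31328983160740304
big 1 [ 0.3228 -0.2225  0.2667] 0.30178179299367747
big 1 [ 0.3224 -0.2249  0.357 ] 0.30379196423085475
scene slabpix [ 239  217   83   73 2849]
top slabpix [ 298  212   77   53 3647]
slab [ 0.5447 -0.0286  0.0404] 0.03998310849180309
slab [ 0.544  -0.0278  0.0363] 0.059567014209857605
tip [250.688 239.424] [339.2   194.688] (array([ 0.611 , -0.0318,  0.1212]), np.float64(0.0035023886438834235))
jar/burner/stopper masks ok
```

View pics/crop1.png

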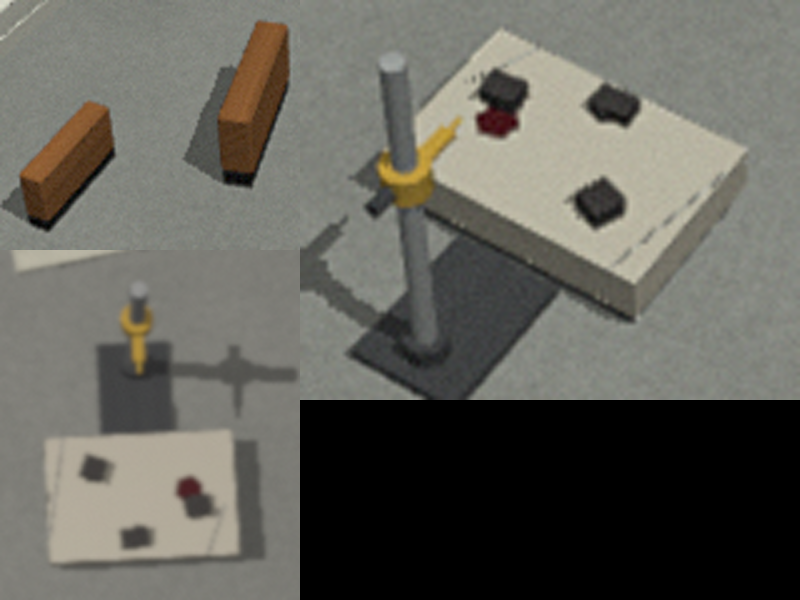

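The crop confirms it: the left block is the small one and fits the 110x24x60 box (error 0.09 against 0.31 for the tall one). The slab is at about (0.5445, -0.028), yaw 0.04. The pointer tip is at scene (249.5,240), top (336,189). Next I grip the scraper and bring it to the start of the sweep.

```bash
cat >> h.py <<'E'
from scipy.spatial.transform import Rotation as Ro
def down(yaw):  # tool x along yaw, closing across it
    c,s=np.cos(yaw),np.sin(yaw)
    return Ro.from_matrix(np.array([[c,s,0],[s,-c,0],[0,0,-1.]])).as_rotvec()
SL=np.array([.5445,-.0283]);SY=.04
def slab(x,y,z): c,s=np.cos(SY),np.sin(SY);return [SL[0]+c*x-s*y,SL[1]+s*x+c*y,z]
SC=[.4773,-.3091];SCY=.178
E
python3 - <<'E'
from h import *
np.set_printoptions(precision=4,suppress=True)
S=robot.grab_frame("scene");T=robot.grab_frame("top")
for nm,f,p in(("scene",S,[249.5,240]),("top",T,[336,189.2])):
    z=min(np.arange(.11,.19,.0005),key=lambda z:np.hypot(*(proj(f,slab(.075,0,z))-p)));print(nm,"tipz",z,proj(f,slab(.075,0,z))-p)
obs=[(f,mask(f,"loupe",[.475,.307,.01],40)) for f in(S,T)]
for o in [obs,obs[:1],obs[1:]]: 
    o=[i for i in o if i[1] is not None]
    if o: print("loupe",*fit(o,LOUPE,[.435,.297,.25]))
for k in (0,np.pi):
    for P,y in(([*SC,.03],SCY),(slab(-.006,-.11,.071),SY),(slab(-.006,.11,.071),SY),([.45,.3,.01],-.25),([.47,-.07,.15],0)):
        q=robot.solve_ik(P,down(y+k));print(k,q if q is None else np.array(q)[[0,4,6]])
print(robot.sense()["clock"])
E
```

```text
scene tipz 0.131 [-0.2095  0.0743]
top tipz 0.1335 [-1.0316 -0.081 ]
loupe [0.44   0.3007 0.3012] 0.07789647789882909
loupe [0.4399 0.3011 0.3007] 0.05025908338183249
loupe [0.4406 0.3002 0.3054] 0.09588761034673199
0 [ 0.3332 -0.4284 -0.4577]
0 [-0.1048 -0.5462 -0.8039]
0 [-0.563  -0.642  -1.1039]
0 [-0.9585 -0.7635 -1.7265]
0 [-0.4101 -0.5673 -0.865 ]
3.141592653589793 [0.644  0.2256 2.0756]
3.141592653589793 [0.2242 0.0234 1.7994]
3.141592653589793 [-0.1438  0.0829  1.3394]
3.141592653589793 [-0.6044  0.0601  0.6352]
3.141592653589793 [ 0.0146 -0.089   1.766 ]
2.0
```

```bash
python3 - <<'E'
from h import *
np.set_printoptions(precision=4,suppress=True)
r=down(SCY);rs=down(SY);H=.030
robot.move_to([*SC,.16],r)
robot.move_l([*SC,H],max_speed=.15)
robot.grip(0.0,60);s=robot.sense();print(s["gripper_width"],s["finger_force"],s["eef_pos"],s["clock"])
robot.move_l([*SC,H+.08],max_speed=.15)
robot.move_to(slab(-.006,-.115,H+.08),rs)
robot.move_l(slab(-.006,-.115,H+.0412),max_speed=.1)
s=robot.sense();print(s["gripper_width"],s["finger_force"],s["eef_pos"],slab(-.006,-.115,H+.0412),s["clock"])
for n in("scene","top"):
    f=robot.grab_frame(n);globals()[n]=f["image"]
v=np.hstack([cv2.resize(scene[180:310,190:340],(400,347)),cv2.resize(top[170:300,290:440],(400,347))]);cv2.imwrite("pics/pre.png",v)
E
```

```text
0.27205190369332133 59.23172950744629 [ 0.4775 -0.3093  0.0304] 6.9833
0.2678813290374605 58.71764838695526 [ 0.5429 -0.1445  0.0712] [np.float64(0.5431035727914971), np.float64(-0.14344794827113228), 0.0712] 8.95
```

View pics/pre.png

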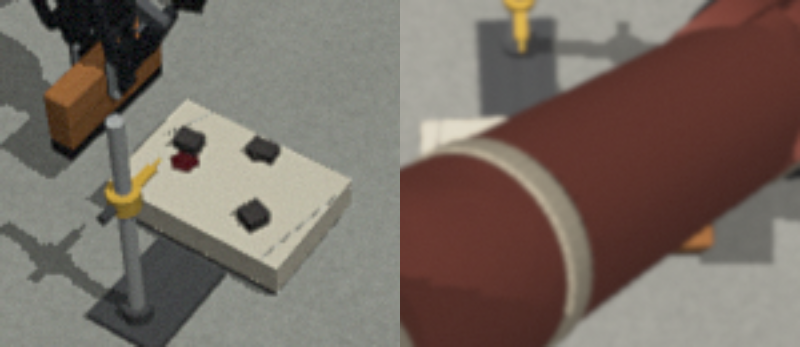

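The scraper is held level at the right-hand edge and the chips haven't moved (scene crop (190,140), (262,150), (253,215)). Now the sweep.

```bash
python3 - <<'E'
from h import *
np.set_printoptions(precision=4,suppress=True)
H=.030
print(robot.move_l(slab(-.006,.105,H+.0412),max_speed=.08,stop_force=25))
s=robot.sense();print(s["eef_pos"],s["force"],s["clock"])
robot.move_l(slab(-.006,.105,H+.1),max_speed=.15)
robot.move_to([*SC,H+.1],down(SCY))
s=robot.sense();print(s["gripper_width"],s["clock"])
F={n:robot.grab_frame(n) for n in("scene","top")}
for n,f in F.items():
    for r in robot.spot_point("chip1",f)[:5]: p=px(f,r["xy"]);print(n,round(r["confidence"],2),p,atz(f,p,0)[:2])
v=np.hstack([cv2.resize(F["scene"]["image"][130:330,160:360],(400,400)),cv2.resize(F["top"]["image"][150:300,280:430],(400,400))]);cv2.imwrite("pics/post.png",v)
E
```

```text
False
[0.5343 0.076  0.0712] [ 0.0554  0.1237 -1.3257] 11.95
0.27176586168973693 13.9417
scene 0.59 [308.928 285.024] [0.5575 0.062 ]
scene 0.53 [324.8   275.712] [0.5207 0.0743]
scene 0.41 [334.72  270.288] [0.4981 0.0827]
top 0.65 [282.112 255.6  ] [0.5149 0.0814]
top 0.64 [290.112 232.896] [0.562  0.0649]
top 0.42 [282.368 250.08 ] [0.5263 0.0809]
```

View pics/post.png

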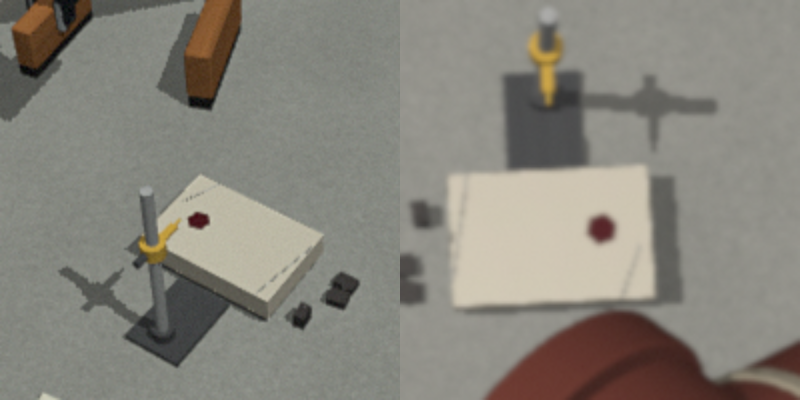

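All three chips are on the bench (scene crop (302,315) and (342,290)), and the crystal is clear at top crop (601,229). Next I set the scraper down, measure the crystal and grip the loupe.

```bash
python3 - <<'E'
from h import *
np.set_printoptions(precision=4,suppress=True)
H=.030
robot.move_l([*SC,H+.0005],max_speed=.12,stop_force=6)
robot.grip(.6,80);robot.dwell(.2)
robot.move_l([*SC,.17],max_speed=.2)
F={n:robot.grab_frame(n) for n in("scene","top")}
for n,f in F.items():
    im=f["image"].astype(int);b,g,r=im[...,0],im[...,1],im[...,2]
    q=proj(f,[.553,-.068,.04]).astype(int);w=np.zeros(im.shape[:2],bool);w[q[1]-14:q[1]+15,q[0]-14:q[0]+15]=1
    m=w&(r-g>25)&(g<100)
    if n=="scene": m=m&(g<60)
    y,x=np.nonzero(m);print(n,"crystal",len(x),x.mean(),y.mean(),atz(f,[x.mean(),y.mean()],.04))
    m=((im.min(2)>140)).astype(np.uint8);q=proj(f,[.545,-.028,.04]).astype(int);w=np.zeros_like(m);w[q[1]-60:q[1]+60,q[0]-65:q[0]+65]=1;m&=w
    m=cv2.morphologyEx(m,cv2.MORPH_CLOSE,np.ones((13,13)));k,l,st,_=cv2.connectedComponentsWithStats(m);bb=1+st[1:,4].argmax()
    print("slab",*fit([(f,(l==bb).astype(float))],[box(.1,.15,.039,.04)],[.545,-.028,.04]))
    for s in robot.spot_point("crystal",f)[:1]: print(px(f,s["xy"]),s["confidence"])
L=np.array([.440,.3007]);a=.302;P=L+.018*np.array([np.cos(a),np.sin(a)])
robot.move_to([*P,.15],down(a)); robot.move_l([*P,.003],max_speed=.12,stop_force=10)
s=robot.sense();print(s["eef_pos"],s["gripper_width"],s["clock"])
robot.grip(0,80);s=robot.sense();print(s["gripper_width"],s["finger_force"],s["force"],s["clock"])
robot.move_l([*P,.16],max_speed=.12);robot.dwell(.2)
F={n:robot.grab_frame(n) for n in("scene","top")}
s=robot.sense();print(s["gripper_width"],s["eef_pos"],s["clock"])
for n,f in F.items():
    for r in robot.spot_point("loupe_lens",f)[:2]: p=px(f,r["xy"]);print(n,round(r["confidence"],2),p,atz(f,p,.163))
v=np.hstack([cv2.resize(F["scene"]["image"][150:350,370:570],(400,400)),cv2.resize(F["scene"]["image"][100:300,120:320],(400,400))]);cv2.imwrite("pics/held.png",v)
E
```

```text
scene crystal 54 258.81481481481484 239.66666666666666 [ 0.5477 -0.0658  0.04  ]
slab [ 0.5435 -0.0278  0.0327] 0.07173246933344202
[259.2  240.48] 0.56
top crystal 68 355.1764705882353 235.38235294117646 [ 0.5489 -0.0667  0.04  ]
slab [ 0.5435 -0.0265  0.0529] 0.4457023873655941
[356.096 235.2  ] 0.59
[0.4577 0.3062 0.0037] 0.6031275397348504 20.175
0.1646854167130558 80.09531021118164 [-1.5561  0.0372  5.781 ] 20.5917
0.16973487489629857 [0.4571 0.3059 0.1597] 22.35
scene 0.69 [457.792 284.496] [0.5221 0.3257 0.163 ]
top 0.82 [133.184 240.384] [0.5246 0.3273 0.163 ]
top 0.24 [146.816 288.384] [0.4411 0.3001 0.163 ]
```

View pics/held.png

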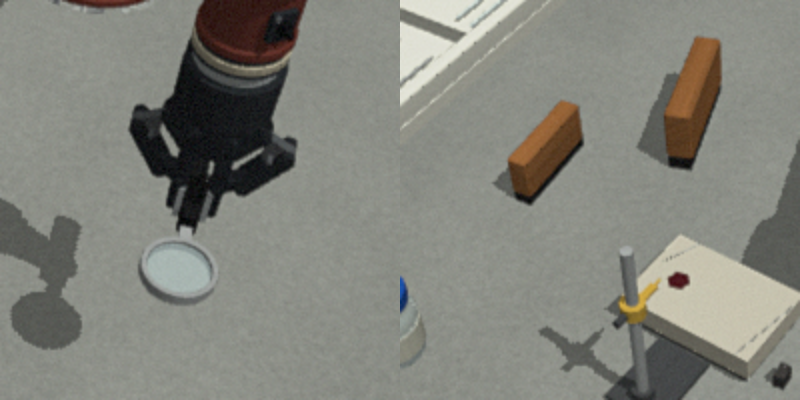

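The loupe is held level with its lens forward (crop (178,268)), the scraper stands alone (crop (545,150)), and the crystal is at (0.5485, -0.066). Now I carry the loupe to the lens pose.

```bash
python3 - <<'E'
from h import *
np.set_printoptions(precision=4,suppress=True)
C=np.array([.5485,-.0662]);tz=.132;off=.068
robot.move_l([.455,.2,.19],max_speed=.15,rotation=down(.1))
robot.move_l([C[0]-off,C[1],.19],max_speed=.15,rotation=down(0))
robot.move_l([C[0]-off,C[1],tz-.0023],max_speed=.06);robot.dwell(.3)
s=robot.sense();print(s["gripper_width"],s["eef_pos"],s["clock"],s["finger_force"])
F={n:robot.grab_frame(n) for n in("scene","top")}
X=[C[0],C[1],tz];P={}
for n,f in F.items():
    print(n,"exp lens",proj(f,X),"exp tip",proj(f,slab(.075,0,tz)))
    for r in robot.spot_point("loupe_lens",f)[:2]: p=px(f,r["xy"]);P.setdefault(n,p);print(round(r["confidence"],2),p,atz(f,p,tz))
    for r in robot.spot_point("pointer_tip",f)[:1]: print("tip",round(r["confidence"],2),px(f,r["xy"]))
if len(P)==2: print(tri(F["scene"],P["scene"],F["top"],P["top"]))
a=cv2.resize(F["scene"]["image"][180:290,200:310],(400,400),interpolation=cv2.INTER_CUBIC);b=cv2.resize(F["top"]["image"][150:260,300:410],(400,400),interpolation=cv2.INTER_CUBIC)
for im,f,o in((a,F["scene"],(200,180)),(b,F["top"],(300,150))):
    for W,c in((slab(.075,0,tz),(255,0,0)),(X,(0,255,0))):
        q=(proj(f,W)-o)*400/110+1.3;cv2.circle(im,tuple(int(v) for v in q),4,c,1)
cv2.imwrite("pics/fin.png",np.hstack([a,b]))
E
```

```text
0.17144934491545927 [ 0.4806 -0.0662  0.1299] 26.725 79.22269105911255
scene exp lens [255.8562 206.9761] exp tip [249.2551 239.6994]
0.75 [254.592 208.416] [ 0.5528 -0.0658  0.132 ]
0.39 [411.776 412.992] [0.7432 0.3665 0.132 ]
tip 0.74 [249.472 242.496]
top exp lens [358.2706 227.492 ] exp tip [334.9473 189.3266]
tip 0.56 [336.896 189.6  ]
```

View pics/fin.png

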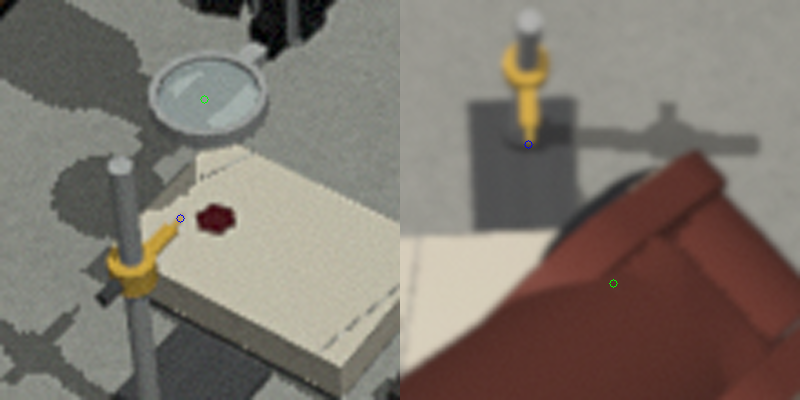

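In the scene crop the ring centre (207,97) matches the expected lens centre (204,99), and the pointer tip (179,221) matches its marker (180,218). Both agree to about 1 px, so I'm handing it in.

```bash
python3 -c "
from cell import robot
print(robot.job_done(), robot.sense()['clock'])"
```

```text
the job is handed in; nothing more can be done
the job is handed in; nothing more can be done
```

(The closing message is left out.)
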